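# Run the guarded board test press

## Robot

A 6-joint arm with a two-finger parallel gripper is mounted at the origin on a cart in front of the work surface, level with it; the furniture and walls round the work are solid. World frame = base frame: x ahead of the robot, y to its left, z up, the work surface at z = 0. Lengths are in mm, angles in degrees, forces in N, time in s.
With the tool pointing down it reaches from about 300 to 850 mm from the base axis. Payload 4.2 kg.
Tool frame: the origin (TCP) lies between the finger pads; the fingertips stand 11 mm ahead of it and the grasp point (between the pads) lies 8 mm behind it (env.tips_ahead is the distance from the TCP to the fingertips, in mm); z points along the fingers, y is the line along which they close (so a half turn about z gives the same grasp; the last joint's range is limited). The gripper opens to 91 mm and grips with 3 to 60 N. Pads are 32 mm wide; open, the fingers measure 118 mm over their backs; the gripper's body (76 mm by 178 mm) begins 60 mm behind the grasp point.
Start: joints at [73.969, 18.312, 89.639, -0, 72.044, -1.146], TCP at [147.712, 555.721, 203.176] pointing down, gripper open.
Joint ranges: [-177.97, 177.97], [-48.28, 115.42], [12.27, 149.76], [-77.06, 257.06], [2.81, 150.46], [-146.56, 146.56]. Speed limits (degrees/s): [147.25, 147.25, 180, 180, 180, 180].

## Interface

Orientations are given as [roll, pitch, yaw] about the fixed x, y, z axes, in that order (R = Rz(yaw) Ry(pitch) Rx(roll)).
In Python, from workcell import env, cams gives the robot as it stands.
- The arm moves only by the tool step_arm, never from a script. Its arguments are lists of equal length, an entry for each row: "linear": the shift along the tool's x, y, z in units of 30 cm (1.0 is 30 cm), a list of three; "turn": the turn about the tool's z in units of 360 degrees (1.0 is 360 degrees). In form: {"linear": [[tx, ty, tz], ...], "turn": [turn, ...]}. A call has 1 to 20 rows; each row is the pose to reach, as a shift and turn from the pose commanded when the call began, along the tool's axes at that moment, turning the shorter way round; what a row does not reach only later rows make up. A row lasts 1/8 s, in which the tool goes at most 62.5 mm and 10.7 degrees, less where a joint would pass 70% of its speed; a pose out of reach is approached as far as the arm can. A call with a number of a shift or a turn outside -1 to 1 is refused whole. A call with a gripper value outside its range is refused whole. "fingers" is the closure, from -1 (fully open) to 1 (shut), so that 0 is half open, set as the call begins (left out, the last holds). The fingers move at their own pace and stop on an object; "force" is the grip in N (left out, the last holds). Time passes only in rows, so rows that repeat a pose let the fingers close. It gives the time, the measured TCP pose, the force, the opening and the grip force at its end, in the units of the state.
- env.state(): the state, without advancing time (a new reading comes with each control period).
- cams.grab_frame(name): name is "scene" or "side" or "wrist"; returns a dict with "color" (480x640x3 uint8, blue, green, red), "fx", "fy", "cx", "cy" (pixels), "extrinsics" (4x4, takes a point from camera to world coordinates); the wrist camera has in their place "tool_from_camera" (4x4, takes a point from camera to tool coordinates, whose origin is the TCP and whose axes are the flange's). Camera axes: x right, y down, z forward; pixel columns grow to the right and rows downward; lengths in mm; the calibration is good to about 2 mm. A picture is of the moment at which its call begins: read the wrist's pose just before it. There is no depth.
- env.job_done(): hands the job in; it is judged then, once.
The state is a dict: "time_s": time; "qpos": joint angles; "qvel": joint speeds; "effort": joint torques, N m; "ee_pos": TCP position; "ee_rot": TCP orientation; "force": force on the tool from outside, world axes, zero at the start; "torque": the same for the moment, N m; "gripper_width": finger opening in mm; "gripper_force": force on a finger pad.
Only numpy, scipy, OpenCV 4.12 (cv2) and the standard library are available. Lean on these libraries where they do the work, as an engineer would, in place of code of your own. Each camera call takes 0.05 s, during which the arm holds its last target. There are 200 camera calls.

## Task

Using only the outside of the fingers and grasping nothing, push the carriage with the circuit board fully home into the test press. Then reach down through the window in the guard's top and gently press the lever all the way down to its stop without touching the guard. Finish while still holding the lever down, and leave everything else on the table where it stands.

Things in the scene. Friction and masses are not known exactly. Their poses are not given: they have to be found in the camera images.
- press_base: Base plate of the bench test press, fixed to the table, aluminium, 124 x 176 x 6 mm. Origin: on the table straight below the centre of the guard's window; z up. At yaw 0 its x axis points away from the robot, y to the robot's left. The carriage is pushed in along -y. The plate reaches from y = -66 to +110 mm.
- guard: Grey sheet-metal box with louvred sides on the base; origin and axes as press_base. 122 mm (x) by 132 mm (y), top 85 mm above the table. The top panel, 4 mm thick (window trim to 86 mm), has one 80 x 80 mm window centred over the origin, sides along x and y. The +y side is open up to 47 mm height for the carriage. Must not be touched.
- carriage (a joint): Travel of the carriage (m): 0 = drawn out, 0.085 = home against its stop; it starts drawn out at 0.005 to 0.035. It slides with about 2 N of friction, stays where it is left and cannot be lifted.
- carriage_face (a point): Centre, 23.5 mm above the table, of the carriage's outer end face, to be pushed on: 94 mm wide (x), from 8 to 40 mm above the table, looking along the base's +y. It ends a solid pale aluminium head 45 mm long; the lower part behind it carries the blue circuit board. The point moves with the carriage; at home it is 115 mm along +y from the base's origin, 49 mm outside the guard.
- lever (a joint): Angle of the press lever (rad): 0 = up (rest), 0.36 = fully down at its stop. It is sprung and comes up again when let go: about 2 N at the pad to start it, about 4 N fully down. Its pivot axis is parallel to the base's y, 52 mm toward +x from the window's centre, 48 mm above the table.
- lever_pad: Black ribbed plastic pad on the lever's free end, 26 mm (x) by 34 mm (y) by 12 mm thick, under the middle of the window. Its origin is the pad's centre; it tips with the lever.
- pad_top (a point): Centre of the pad's upper face: at rest 63 mm above the table (22 mm below the guard's top surface), fully down about 45 mm above the table. It goes nearly straight down and stays within 5 mm of the window's centre, seen from above; the face slopes by 0.18 rad one way when up and the other way when down.
- reel: Blue and silver solder reel, 55 mm across and 40 mm high, standing loose beyond the press. Origin: centre of its underside. Leave it alone.
- tub: Clear tub of screws with a red lid, 58 mm across and 53 mm high, loose beyond the press. Origin: centre of its underside. Leave it alone.
- driver: Blue-handled screwdriver, 153 mm long and 23 mm thick, lying loose on the robot's side of the press. Origin: centre of its underside. Leave it alone.
- dispenser: Low black tape dispenser, 24 x 114 x 58 mm, standing loose at the left of the press, well away from it. Origin: centre of its underside. Leave it alone.
- fuses: Flat whitish fuse box, 44 x 64 x 17 mm, lying loose at the right of the press. Origin: centre of its underside. Leave it alone.

How it is judged:
By the outcome, as a careful person would: the job done as asked, in the order asked, and still so for the second after the job is handed in, while the arm keeps its last pose, push and grip.
It also fails if it takes over 38 s, if anything falls off the work surface, if the arm or the gripper's body presses on something with over 40 N, if the wrist force passes 120 N, or if a joint passes its speed limit or range.

## Working session

There is one attempt and no reset: what is moved stays moved. The work goes in short steps, Python scripts to look and compute and a tool call to move; the robot and the scene stay as the last step left them, time stands still between calls to the robot, and variables do not carry over. Pictures are saved under pics/ and viewed, at most 10 in all, crops included, and the job is handed in when it is done.

Besides the shell and the picture viewer there is one more tool, called after "Request:" as name(argument=value, ...) on one line, values as JSON. step_arm: Moves the arm, as the interface text tells. Its arguments: {"type":"object","properties":{"linear":{"type":"array"},"turn":{"type":"array"},"fingers":{"type":"number"},"force":{"type":"number"}},"required":["linear","turn"]}

```bash
mkdir -p pics; ls; cat > h.py <<'E'
import numpy as np, cv2
from workcell import env, cams
from scipy.spatial.transform import Rotation as R
def T_tool():
    s=env.state(); T=np.eye(4); T[:3,:3]=R.from_euler('xyz',s['ee_rot'],degrees=True).as_matrix(); T[:3,3]=s['ee_pos']; return T
def grab(name,fn=None):
    T=T_tool(); f=cams.grab_frame(name)
    E=T@np.array(f['tool_from_camera']) if name=='wrist' else np.array(f['extrinsics'])
    if fn: cv2.imwrite('pics/'+fn,f['color']); np.savez('pics/'+fn[:-4]+'.npz',E=E,k=[f['fx'],f['fy'],f['cx'],f['cy']])
    return f['color'],E,[f['fx'],f['fy'],f['cx'],f['cy']]
def load(n):
    d=np.load('pics/'+n+'.npz'); return cv2.imread('pics/'+n+'.png'),d['E'],d['k']
def onplane(E,k,px,z):
    u,v=px; d=E[:3,:3]@np.array([(u-k[2])/k[0],(v-k[3])/k[1],1]); o=E[:3,3]
    return o+d*(z-o[2])/d[2]
def proj(E,k,p):
    c=np.linalg.inv(E)@np.r_[p,1]; return np.array([k[0]*c[0]/c[2]+k[2],k[1]*c[1]/c[2]+k[3]])
E
python3 - <<'E'
from h import *
print(env.state())
for n in('scene','side','wrist'):
    c,E,k=grab(n,n+'0.png'); print(n,k,np.round(E,3).tolist())
E
```

```text
pics
{'time_s': 0.0, 'qpos': array([ 7.39688311e+01,  1.83532096e+01,  8.97053068e+01, -1.78842858e-03,
        7.20422273e+01, -1.14784608e+00]), 'qvel': array([-0.04948422,  0.12103118, -0.01198681,  0.00224569, -0.04736366,
        0.02250809]), 'effort': array([ 3.08757089e-04, -4.12457550e+01, -2.31978035e+01,  7.28122308e-02,
        4.57224890e-02, -1.41708570e-04]), 'ee_pos': array([147.57811245, 555.21659484, 202.31200512]), 'ee_rot': array([-1.79899242e+02, -3.18142547e-04,  1.65117230e+02]), 'force': array([-0.22724392, -0.21306004,  0.56792583]), 'torque': array([-0.04236217,  0.04314462, -0.00605404]), 'gripper_force': 0.0, 'gripper_width': 91.10964109547493}
scene [596.2667741925067, 596.2667741925067, 324.5552346882074, 237.635314633156] [[0.56, -0.548, 0.621, -116.674], [-0.828, -0.381, 0.411, -215.274], [0.011, -0.745, -0.667, 811.155], [0.0, 0.0, 0.0, 1.0]]
side [477.6816191873683, 477.6816191873683, 322.0691083718327, 241.59539651084896] [[-0.951, -0.167, 0.259, 337.32], [-0.308, 0.548, -0.778, 916.243], [-0.012, -0.82, -0.573, 569.757], [0.0, 0.0, 0.0, 1.0]]
wrist [415.65520886608437, 415.65520886608437, 323.46161618654736, 245.32431823464265] [[0.257, 0.935, 0.242, 78.934], [0.966, -0.248, -0.066, 573.545], [-0.001, 0.251, -0.968, 384.424], [0.0, 0.0, 0.0, 1.0]]
```

View pics/scene0.png

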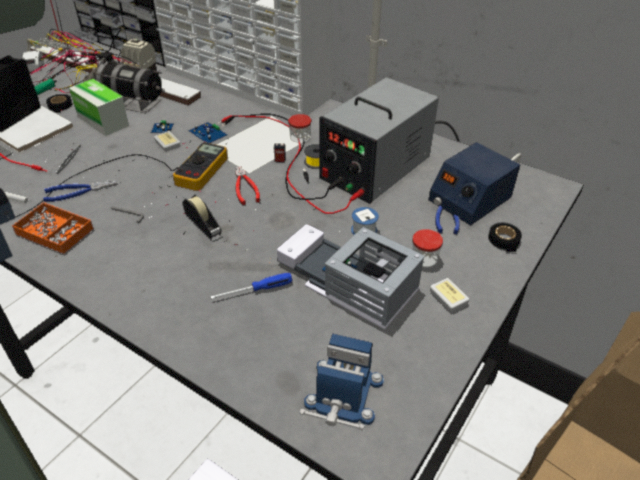

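View pics/side0.png

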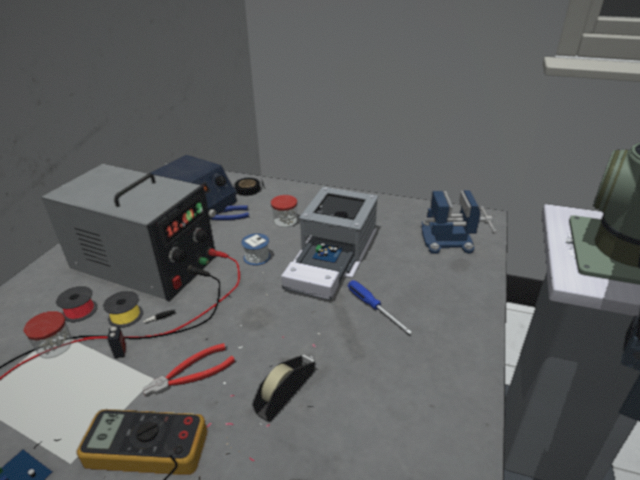

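View pics/wrist0.png

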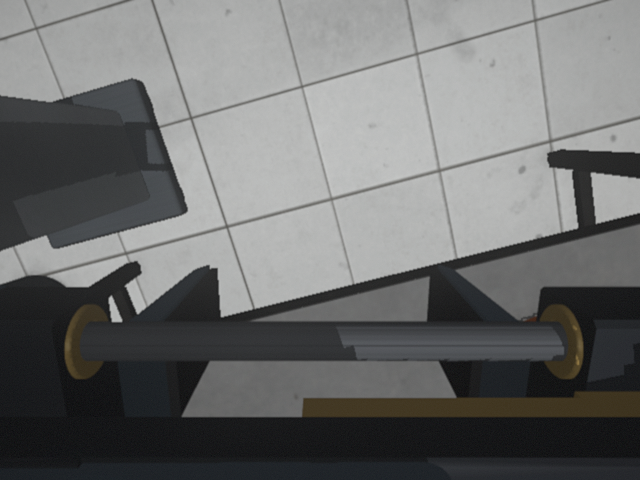

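Scene view: the guard top is around (327-425, 230-300), with the carriage head at (305,245) to the upper left. Side view: guard top at (340,207), head at (315,278). The wrist camera looks back at the floor. I'll enlarge both press regions.

```bash
python3 - <<'E'
from h import *
a=load('scene0')[0][220:330,270:440]; b=load('side0')[0][180:305,270:390]
f=lambda x,s:cv2.resize(x,None,fx=s,fy=s,interpolation=cv2.INTER_CUBIC)
A=f(a,4.6);B=f(b,4.6)[:506]
A=A[:506]; 
A=f(a,2.5*1.0*1.0); B=f(b,3)
c=np.zeros((375,425+360,3),np.uint8); c[:A.shape[0],:425]=A; c[:,425:]=B[:375]
cv2.imwrite('pics/crop0.png',c)
E
```

```text
(no output)
```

View pics/crop0.png

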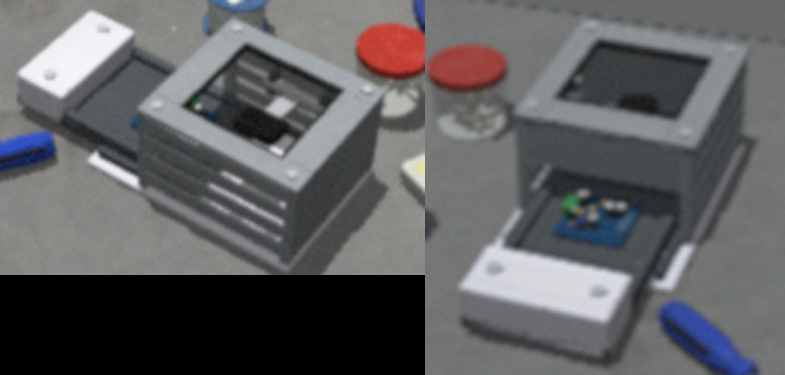

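Left is the scene view: guard corners, window and head top are all clear. Right is the side view: guard open toward the viewer, board visible, driver handle close to the carriage's right.

```bash
python3 - <<'E'
from h import *
S=load('scene0')[1:];D=load('side0')[1:]
def show(n,C,pts,z):
    P=np.array([onplane(*C,p,z) for p in pts])[:,:2]
    e=np.roll(P,-1,0)-P
    print(n,P.round(0).tolist(),'c',P.mean(0).round(1),'len',np.linalg.norm(e,axis=1).round(0),'ang',np.degrees(np.arctan2(e[:,1],e[:,0])).round(1))
show('gs',S,[(364,228),(423.6,256),(386.8,295.2),(325.2,263.2)],85)
show('gd',D,[(325.7,186.7),(377.7,195.7),(359.3,230),(300.3,219.3)],85)
show('ws',S,[(368.8,237.2),(408,256.8),(383.6,282.8),(344,262.8)],86)
show('wd',D,[(328.7,193.7),(365.7,201),(353.3,219.3),(314.3,213)],86)
show('hs',S,[(306,224),(323.6,238),(296.4,261.2),(277.2,248.8)],40)
show('hd',D,[(290,261.7),(341,269.3),(332.3,286),(281.7,275)],40)
for n,C,px,z in [('driver',S,(291,280),10),('driver tip',S,(212,299),5),('drvD',D,(352,286),10),('tip',D,(410,333),5),('reel',S,(366,215),40),('tub',S,(428,240),53),('fuse',S,(450,292),17),('disp',S,(200,217),30)]: print(n,onplane(*C,px,z).round(0))
E
```

```text
gs [[623.0, 187.0], [619.0, 61.0], [500.0, 68.0], [505.0, 194.0]] c [561.7 127.2] len [126. 119. 126. 119.] ang [-92.  176.6  87.9  -3.4]
gd [[612.0, 62.0], [498.0, 68.0], [503.0, 203.0], [619.0, 200.0]] c [558.3 133.2] len [114. 134. 116. 137.] ang [176.9  88.1  -1.5 -93. ]
ws [[605.0, 166.0], [600.0, 82.0], [521.0, 86.0], [523.0, 167.0]] c [562.4 125.1] len [84. 80. 81. 82.] ang [-93.5 177.3  88.2  -0.8]
wd [[597.0, 91.0], [517.0, 98.0], [523.0, 172.0], [601.0, 172.0]] c [559.1 133.2] len [80. 74. 78. 81.] ang [ 1.749e+02  8.530e+01 -1.000e-01 -9.290e+01]
hs [[614.0, 313.0], [599.0, 261.0], [517.0, 266.0], [524.0, 316.0]] c [563.5 288.7] len [54. 82. 50. 90.] ang [-105.6  176.3   82.5   -1.9]
hd [[614.0, 275.0], [518.0, 269.0], [520.0, 318.0], [614.0, 315.0]] c [566.3 294.3] len [96. 49. 94. 40.] ang [-176.5   88.3   -1.4  -90.1]
driver [495. 263.  10.]
driver tip [379. 355.   5.]
drvD [496. 273.  10.]
tip [378. 353.   5.]
reel [706. 229.  40.]
tub [696.  86.  53.]
fuse [630.   4.  17.]
disp [518. 509.  30.]
```

Request:
step_arm(linear=[[-0.06,-0.01,0],[-0.19,-0.035,0],[-0.35,-0.064,0],[-0.51,-0.094,0],[-0.65,-0.12,0],[-0.74,-0.136,0],[-0.763,-0.14,0],[-0.763,-0.14,0]], turn=[0,0,0,0,0,0,0,0], fingers=1, force=10)

```text
time_s: 1.15
ee_pos: [358.2, 456.0, 203.0]
ee_rot: [-180.0, -0.0, 165.1]
force: [-0.6, 1.2, 0.2]
gripper_width: 14.1
gripper_force: 0.0
```

Request:
step_arm(linear=[[-0.05,-0.01,0],[-0.14,-0.027,0],[-0.25,-0.046,0],[-0.37,-0.068,0],[-0.49,-0.09,0],[-0.6,-0.11,0],[-0.69,-0.127,0],[-0.75,-0.137,0],[-0.763,-0.14,0],[-0.763,-0.14,0],[-0.763,-0.14,0],[-0.763,-0.14,0]], turn=[0.015,0.035,0.06,0.085,0.11,0.135,0.16,0.185,0.205,0.215,0.215,0.215])

```text
time_s: 2.65
ee_pos: [567.9, 357.6, 203.2]
ee_rot: [-180.0, -0.0, 87.8]
force: [-0.7, 0.1, 0.6]
gripper_width: 0.3
gripper_force: 0.0
```

```bash
python3 - <<'E'
from h import *
s=env.state()
for q in('time_s','qpos','ee_pos','ee_rot','force','gripper_width'):print(q,np.round(s[q],2))
c,E,k=grab('wrist','w1.png');print(E.round(2))
E
```

```text
time_s 2.65
qpos [3.121e+01 2.715e+01 7.568e+01 1.000e-02 7.717e+01 3.337e+01]
ee_pos [567.93 357.6  203.19]
ee_rot [-1.7999e+02 -1.0000e-02  8.7830e+01]
force [-0.74  0.12  0.6 ]
gripper_width 0.28
[[ 1.0000e+00 -4.0000e-02 -1.0000e-02  5.6963e+02]
 [-4.0000e-02 -9.7000e-01 -2.5000e-01  4.2762e+02]
 [ 0.0000e+00  2.5000e-01 -9.7000e-01  3.8520e+02]
 [ 0.0000e+00  0.0000e+00  0.0000e+00  1.0000e+00]]
```

View pics/w1.png

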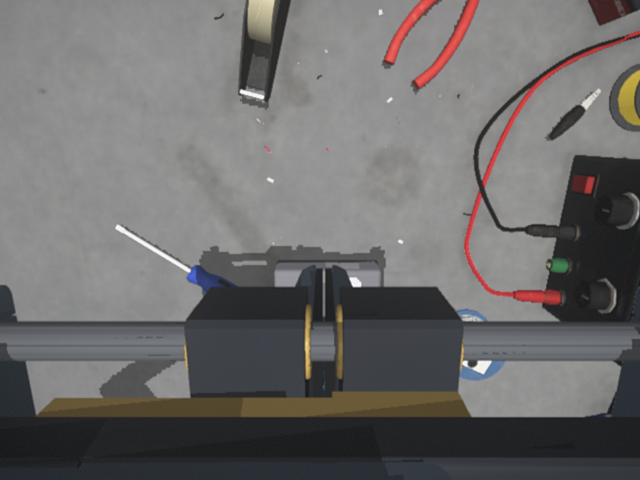

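The wrist view shows the head's outer edge from (275,262) to (384,262), with the shut fingers at (325,275) just in front of it.

```bash
python3 - <<'E'
from h import *
c,E,k=load('w1')
for p,z in [((276,262),40),((383,262),40),((276,262),8),((383,262),8),((325,268),192)]: print(onplane(E,k,p,z).round(1))
g=cv2.cvtColor(c,cv2.COLOR_BGR2GRAY)
for x in(285,300,360,370): print(x,g[246:292,x].tolist())
for y in (275,280): print(y,g[y,266:284].tolist(),g[y,374:392].tolist())
E
```

```text
[525.1 325.3  40. ]
[617.8 321.7  40. ]
[521.  315.8   8. ]
[622.3 311.9   8. ]
[568.4 366.4 192. ]
285 [99, 86, 86, 90, 89, 89, 87, 88, 87, 88, 88, 87, 86, 80, 60, 57, 75, 99, 101, 100, 100, 100, 102, 112, 129, 142, 148, 154, 155, 153, 153, 151, 153, 153, 154, 152, 152, 152, 153, 148, 119, 65, 37, 40, 43, 41]
300 [85, 86, 88, 89, 88, 89, 89, 86, 88, 88, 90, 89, 90, 85, 62, 56, 77, 99, 101, 100, 101, 100, 103, 112, 129, 138, 137, 122, 97, 75, 63, 56, 54, 54, 55, 53, 57, 54, 56, 55, 48, 44, 44, 40, 42, 43]
360 [143, 142, 142, 142, 144, 145, 133, 96, 85, 88, 86, 88, 88, 82, 62, 61, 88, 102, 104, 100, 101, 104, 103, 111, 126, 139, 146, 151, 149, 148, 147, 147, 145, 143, 147, 186, 237, 244, 244, 242, 197, 98, 37, 43, 44, 43]
370 [146, 145, 136, 110, 100, 100, 99, 89, 87, 87, 89, 89, 88, 82, 69, 76, 91, 101, 101, 100, 101, 101, 102, 110, 126, 137, 146, 149, 148, 149, 148, 145, 146, 149, 147, 146, 145, 147, 149, 144, 116, 64, 41, 43, 43, 44]
275 [81, 82, 81, 82, 82, 81, 80, 85, 112, 141, 150, 153, 155, 153, 153, 155, 153, 153] [148, 148, 148, 147, 143, 132, 114, 90, 84, 102, 143, 151, 149, 149, 149, 149, 148, 148]
280 [78, 79, 77, 76, 77, 79, 79, 82, 104, 141, 151, 153, 153, 154, 153, 152, 152, 153] [147, 147, 146, 147, 140, 129, 106, 88, 84, 104, 143, 153, 149, 150, 150, 151, 148, 147]
```

Request:
step_arm(linear=[[0,0,0.04],[0,0,0.12],[0,0,0.22],[0,0,0.33],[0,0,0.43],[0,0,0.51],[0,0,0.56],[0,0,0.58],[0,0,0.58]], turn=[0,0,0,0,0,0,0,0,0])

```text
time_s: 3.82
ee_pos: [568.7, 357.1, 29.3]
ee_rot: [180.0, -0.0, 87.7]
force: [-0.3, 0.7, -0.4]
gripper_width: 0.5
gripper_force: 0.0
```

Request:
step_arm(linear=[[-0.01,0,0],[-0.025,0,0],[-0.04,0,0],[-0.055,0,0],[-0.065,0,0],[-0.075,0,0],[-0.085,0,0],[-0.095,0,0],[-0.1,0,0],[-0.1,0,0]], turn=[0,0,0,0,0,0,0,0,0,0])

```text
time_s: 5.08
ee_pos: [567.4, 326.9, 29.2]
ee_rot: [180.0, -0.0, 87.7]
force: [-0.0, -0.0, 0.5]
gripper_width: 0.7
gripper_force: 0.0
```

Request:
step_arm(linear=[[-0.008,0,0],[-0.02,0,0],[-0.032,0,0],[-0.044,0,0],[-0.056,0,0],[-0.068,0,0],[-0.08,0,0],[-0.092,0,0],[-0.104,0,0],[-0.116,0,0],[-0.128,0,0],[-0.14,0,0],[-0.152,0,0],[-0.164,0,0],[-0.176,0,0],[-0.185,0,0]], turn=[0,0,0,0,0,0,0,0,0,0,0,0,0,0,0,0])

```text
time_s: 7.08
ee_pos: [565.1, 271.3, 29.2]
ee_rot: [-180.0, -0.0, 87.7]
force: [-0.6, 0.1, -0.2]
gripper_width: 0.6
gripper_force: 0.0
```

Request:
step_arm(linear=[[-0.005,0,0],[-0.01,0,0],[-0.015,0,0],[-0.02,0,0]], turn=[0,0,0,0])

```text
time_s: 7.58
ee_pos: [564.9, 265.5, 29.2]
ee_rot: [180.0, -0.0, 87.7]
force: [-0.0, -0.3, 0.4]
gripper_width: 0.4
gripper_force: 0.0
```

```bash
python3 - <<'E'
from h import *
a,_,_=grab('scene','s2.png'); b,_,_=grab('side','d2.png'); print(env.state()['force'])
f=lambda x,s:cv2.resize(x,None,fx=s,fy=s,interpolation=cv2.INTER_CUBIC)
c=np.zeros((375,785,3),np.uint8); A=f(a[180:330,270:440],2.5);c[:,:425]=A; c[:,425:]=f(b[180:305,270:390],3)
cv2.imwrite('pics/crop2.png',c)
E
```

```text
[ 0.23376869 -0.08938427  0.29696249]
```

View pics/crop2.png

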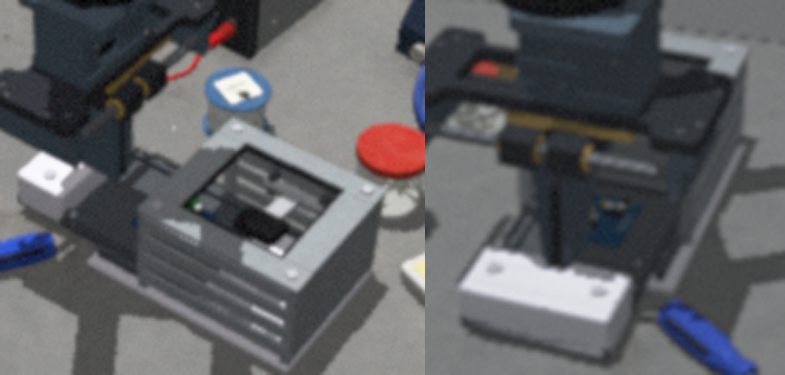

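The crop shows the head where it was (side ~(545,290) in the crop) and the fingers apparently behind it, with no force felt. That doesn't fit, so I'll project the fingertip and head corners to check.

```bash
python3 - <<'E'
from h import *
t=env.state()['ee_pos'];print(t)
ax=np.array([-.04,1,0])*0
S=load('s2');D=load('d2')
for dy in(-16,16):
  for dx in(-13,13):
    for z in(18,60,90):
      p=[t[0]+dx,t[1]+dy,z]; a=proj(*S[1:],p);b=proj(*D[1:],p)
      print(dy,dx,z,'scene',((a-[270,180])*2.5).round(),'side',((b-[270,180])*3+[425,0]).round())
W=grab('wrist','w2.png'); 
E
```

```text
[564.90252006 265.38305642  29.14287914]
-16 -13 18 scene [111. 206.] side [594. 267.]
-16 -13 60 scene [111. 166.] side [594. 212.]
-16 -13 90 scene [111. 135.] side [594. 171.]
-16 13 18 scene [130. 187.] side [555. 259.]
-16 13 60 scene [131. 146.] side [553. 205.]
-16 13 90 scene [131. 116.] side [552. 164.]
16 -13 18 scene [ 77. 190.] side [578. 298.]
16 -13 60 scene [ 76. 149.] side [577. 243.]
16 -13 90 scene [ 75. 119.] side [577. 201.]
16 13 18 scene [ 96. 171.] side [538. 290.]
16 13 60 scene [ 96. 130.] side [536. 235.]
16 13 90 scene [ 96. 100.] side [534. 194.]
```

View pics/w2.png

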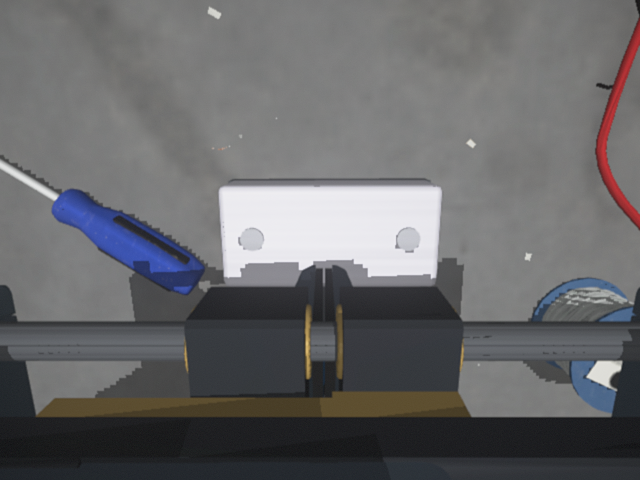

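The wrist view shows the head still at its old place (rows 185-280), with the fingertips uncut at (325,265) over its rear edge. I'll check the tip geometry.

```bash
python3 - <<'E'
from h import *
print(env.tips_ahead,[a for a in dir(env) if a[0]!='_'],env.state()['effort'].round(1))
c,E,k=load('w2')
t=env.state()['ee_pos']
for p in [(565,270,40),(565,315,40),(565,315,8),(565,t[1]+9,18),(565,t[1]+9,40),(565,t[1]+16,18),(565,t[1]+16,40)]: print(p,proj(E,k,p).round(0))
for a,b in[((315,265),'w2'),]:
  pass
x=c[225:325,265:385]; s=load('s2')[0][225:275,275:335]; d=load('d2')[0][230:290,285:345]
x=cv2.resize(x,None,fx=4,fy=4); s=cv2.resize(s,(320,267),interpolation=2); d=cv2.resize(d,(320,320),interpolation=2)
o=np.zeros((600,800,3),np.uint8);o[:400,:480]=x;o[:267,480:]=s;o[270:590,480:]=d
cv2.imwrite('pics/crop3.png',o)
E
```

```text
11.0 ['Unreachable', 'job_done', 'state', 'tips_ahead'] [ -0.1 -48.7 -19.    0.1   0.   -0. ]
(565, 270, 40) [325. 292.]
(565, 315, 40) [321. 189.]
(565, 315, 8) [321. 182.]
(565, np.float64(274.4955816559147), 18) [324. 267.]
(565, np.float64(274.4955816559147), 40) [324. 283.]
(565, np.float64(281.4955816559147), 18) [324. 254.]
(565, np.float64(281.4955816559147), 40) [324. 267.]
```

View pics/crop3.png

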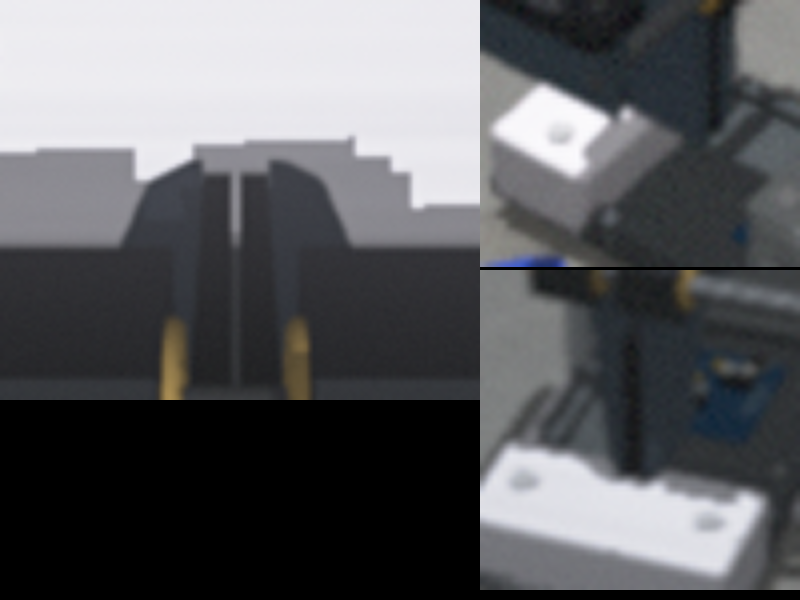

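The head hasn't been touched. The evidence suggests the tips sit higher than assumed and passed just over its top. I'll retreat along the same free path and measure the tip where it's in plain view.

Request:
step_arm(linear=[[0.02,0,0],[0.06,0,0],[0.11,0,0],[0.17,0,0],[0.22,0,0],[0.26,0,0],[0.29,0,0],[0.305,0,0],[0.305,0,0]], turn=[0,0,0,0,0,0,0,0,0])

```text
time_s: 8.85
ee_pos: [568.6, 357.0, 29.1]
ee_rot: [-180.0, 0.0, 87.7]
force: [0.1, 0.1, -0.6]
gripper_width: 0.5
gripper_force: 0.0
```

```bash
python3 - <<'E'
from h import *
t=env.state()['ee_pos'];print(t, env.state()['gripper_width'])
a,SE,sk=grab('scene','s3.png'); b,DE,dk=grab('side','d3.png')
for dy in(-16,0,16):
  for z in(0,18,40):
    p=[t[0],t[1]+dy,z]
    print(dy,z,'scene',((proj(SE,sk,p)-[260,200])*5).round(),'side',((proj(DE,dk,p)-[270,220])*5+[400,0]).round())
o=np.zeros((500,800,3),np.uint8)
o[:400,:400]=cv2.resize(a[200:280,260:340],(400,400),interpolation=2)
o[:500,400:]=cv2.resize(b[220:320,270:350],(400,500),interpolation=2)
cv2.imwrite('pics/crop4.png',o)
E
```

```text
[568.55119642 356.99137846  29.12377057] 0.47711424698866434
-16 0 scene [108. 230.] side [558. 432.]
-16 18 scene [106. 196.] side [556. 394.]
-16 40 scene [104. 155.] side [554. 345.]
0 0 scene [ 76. 214.] side [542. 463.]
0 18 scene [ 74. 181.] side [540. 424.]
0 40 scene [ 72. 140.] side [537. 375.]
16 0 scene [ 45. 199.] side [526. 494.]
16 18 scene [ 43. 166.] side [523. 455.]
16 40 scene [ 40. 124.] side [520. 406.]
```

View pics/crop4.png

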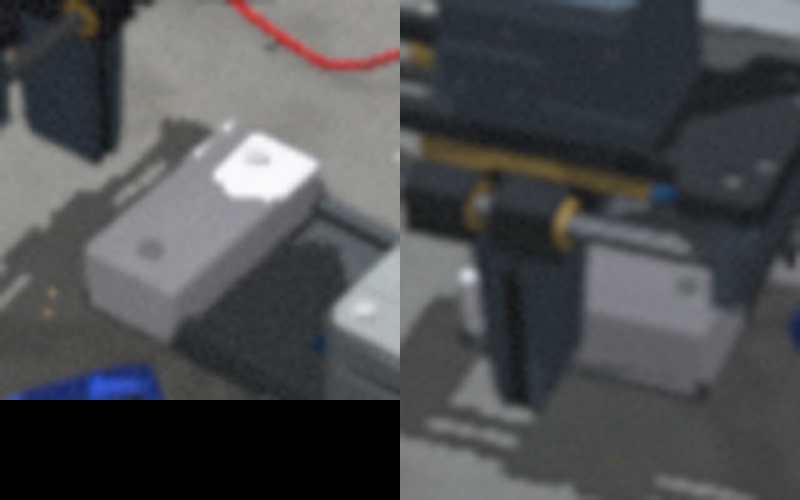

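Both views put the tip at about z = 40 while the TCP reads 29. Scene: bottom edge (28,125) to (100,160). Side: (530,405). So the real tips stand about 11 mm behind the TCP rather than ahead of it. I'll lower in small steps, watching the force.

Request:
step_arm(linear=[[0,0,0.01],[0,0,0.02],[0,0,0.03],[0,0,0.035],[0,0,0.035]], turn=[0,0,0,0,0])

```text
time_s: 9.57
ee_pos: [568.5, 356.9, 18.4]
ee_rot: [-180.0, 0.0, 87.7]
force: [0.7, -1.0, 0.6]
gripper_width: 0.6
gripper_force: 0.0
```

Request:
step_arm(linear=[[0,0,0.01],[0,0,0.02],[0,0,0.03],[0,0,0.033],[0,0,0.033]], turn=[0,0,0,0,0])

```text
time_s: 10.2
ee_pos: [568.5, 357.0, 8.7]
ee_rot: [-180.0, -0.0, 87.7]
force: [-0.1, -0.2, -0.2]
gripper_width: 0.6
gripper_force: 0.0
```

```bash
python3 - <<'E'
from h import *
t=env.state()['ee_pos'];print(t,env.state()['force'])
a,SE,sk=grab('scene','s4.png'); b,DE,dk=grab('side','d4.png')
for dy in(-16,16):
  for z in(0,20,40):
    p=[t[0],t[1]+dy,z]
    print(dy,z,'scene',((proj(SE,sk,p)-[260,200])*5).round(),'side',((proj(DE,dk,p)-[270,220])*5+[400,0]).round())
o=np.zeros((500,800,3),np.uint8)
o[:400,:400]=cv2.resize(a[200:280,260:340],(400,400),interpolation=2)
o[:500,400:]=cv2.resize(b[220:320,270:350],(400,500),interpolation=2)
cv2.imwrite('pics/crop5.png',o)
E
```

```text
[568.54518302 356.96027156   8.66259256] [-0.0799873  -0.1655163  -0.23604308]
-16 0 scene [108. 230.] side [558. 432.]
-16 20 scene [106. 193.] side [556. 389.]
-16 40 scene [104. 155.] side [554. 345.]
16 0 scene [ 45. 199.] side [526. 494.]
16 20 scene [ 43. 162.] side [523. 451.]
16 40 scene [ 40. 124.] side [520. 406.]
```

View pics/crop5.png

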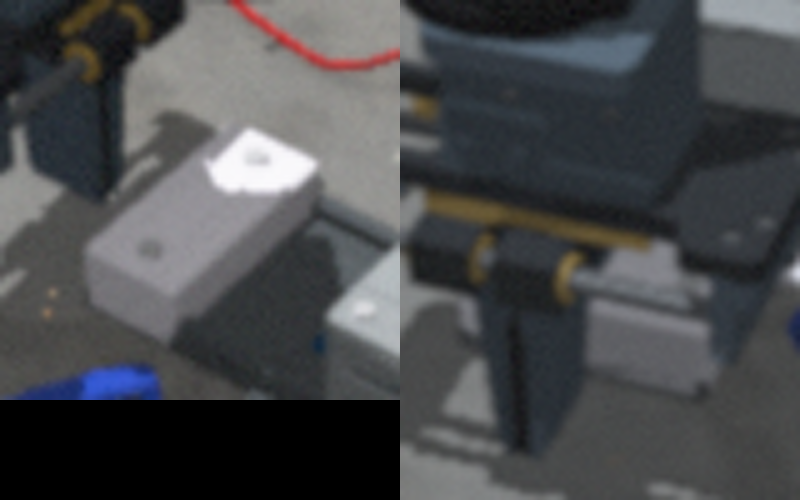

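Tip at z≈20 confirmed: scene (103,198), side (525,453). Now the push.

Request:
step_arm(linear=[[-0.01,0,0],[-0.03,0,0],[-0.05,0,0],[-0.065,0,0],[-0.08,0,0],[-0.09,0,0],[-0.1,0,0],[-0.11,0,0],[-0.12,0,0],[-0.13,0,0],[-0.14,0,0],[-0.15,0,0]], turn=[0,0,0,0,0,0,0,0,0,0,0,0])

```text
time_s: 11.8
ee_pos: [566.9, 311.8, 8.8]
ee_rot: [180.0, -0.0, 87.7]
force: [-0.2, 1.9, -0.0]
gripper_width: 0.2
gripper_force: 1.0
```

Request:
step_arm(linear=[[-0.01,0,0],[-0.02,0,0],[-0.03,0,0],[-0.04,0,0],[-0.05,0,0],[-0.06,0,0],[-0.07,0,0],[-0.08,0,0],[-0.09,0,0],[-0.1,0,0],[-0.11,0,0],[-0.12,0,0],[-0.13,0,0],[-0.14,0,0]], turn=[0,0,0,0,0,0,0,0,0,0,0,0,0,0])

```text
time_s: 13.55
ee_pos: [565.3, 269.9, 8.8]
ee_rot: [180.0, -0.0, 87.7]
force: [1.4, 2.1, 0.5]
gripper_width: 0.3
gripper_force: 1.0
```

2 N of friction now, so it's moving. I'll creep to the stop.

Request:
step_arm(linear=[[-0.006,0,0],[-0.012,0,0],[-0.018,0,0],[-0.022,0,0]], turn=[0,0,0,0])

```text
time_s: 14.05
ee_pos: [564.8, 263.3, 8.8]
ee_rot: [-180.0, -0.0, 87.7]
force: [1.8, 1.8, 1.3]
gripper_width: 0.4
gripper_force: 1.0
```

Request:
step_arm(linear=[[-0.004,0,0],[-0.008,0,0],[-0.01,0,0]], turn=[0,0,0])

```text
time_s: 14.42
ee_pos: [564.7, 260.4, 8.8]
ee_rot: [180.0, -0.0, 87.7]
force: [0.6, 3.1, 0.4]
gripper_width: 0.6
gripper_force: 1.8
```

Request:
step_arm(linear=[[-0.004,0,0],[-0.007,0,0],[-0.007,0,0]], turn=[0,0,0])

```text
time_s: 14.8
ee_pos: [564.8, 260.4, 8.9]
ee_rot: [180.0, -0.2, 87.7]
force: [0.5, 7.8, -0.6]
gripper_width: 0.5
gripper_force: 4.1
```

Request:
step_arm(linear=[[-0.003,0,0],[-0.005,0,0],[-0.005,0,0]], turn=[0,0,0])

```text
time_s: 15.18
ee_pos: [564.8, 260.4, 8.9]
ee_rot: [179.9, -0.4, 87.6]
force: [0.1, 11.9, -1.2]
gripper_width: 1.1
gripper_force: 6.2
```

Carriage home: it stalled at y=260.4 at 12 N, and the implied origin y of 129.4 agrees with the camera estimate of about 129. Back off and rise.

Request:
step_arm(linear=[[0.02,0,0],[0.05,0,0],[0.08,0,-0.01],[0.09,0,-0.06],[0.09,0,-0.14],[0.09,0,-0.23],[0.09,0,-0.31],[0.09,0,-0.36],[0.09,0,-0.37],[0.09,0,-0.37]], turn=[0,0,0,0,0,0,0,0,0,0])

```text
time_s: 16.42
ee_pos: [565.3, 283.6, 119.4]
ee_rot: [-180.0, 0.0, 87.7]
force: [-1.3, 0.6, -0.1]
gripper_width: 0.4
gripper_force: 0.0
```

```bash
python3 - <<'E'
from h import *
s=env.state();t=s['ee_pos'];print(s['time_s'],t,s['ee_rot'],s['force'])
a,E,k=grab('scene','s6.png')
hsv=cv2.cvtColor(a,cv2.COLOR_BGR2HSV)
# head: bright white blob; window: dark region inside guard
m=((hsv[...,2]>190)&(hsv[...,1]<50)).astype(np.uint8)
n,l,st,c=cv2.connectedComponentsWithStats(m[200:320,260:450])
print([(r.tolist(),(q+[260,200]).round()) for r,q in zip(st[1:],c[1:]) if r[4]>60])
g=cv2.GaussianBlur(cv2.cvtColor(a,cv2.COLOR_BGR2GRAY),(3,3),0)
for p,q in [((345,295,),(345,230))]: pass
# edge scans across the window centre lines, world coords at z=86, along x and y
c0=np.array([561,129.4]);ux=np.array([.999,-.04]);uy=np.array([.04,.999])
for nm,u,w in(('x',ux,uy),('y',uy,ux)):
  for off in(-20,0,20):
    v=[int(g[tuple(np.round(proj(E,k,np.r_[c0+u*d+w*off,86])).astype(int)[::-1])]) for d in range(-64,66,4)]
    print(nm,off,v)
R0=R.from_euler('xyz',s['ee_rot'],degrees=True).as_matrix()
for tgt in([557,129.4],[561,129.4]): print(R0.T@(np.r_[tgt,t[2]]-t)/300)
E
```

```text
16.425 [565.29235337 283.61349108 119.35248791] [-1.79954557e+02  2.30747573e-02  8.77143344e+01] [-1.31316554  0.5810478  -0.14285167]
[([96, 9, 19, 13, 147], array([365., 215.])), ([66, 42, 16, 12, 120], array([334., 247.])), ([171, 78, 19, 28, 158], array([441., 290.]))]
x -20 [86, 114, 171, 183, 181, 172, 108, 48, 20, 26, 31, 28, 30, 37, 148, 187, 194, 207, 177, 134, 111, 113, 101, 79, 74, 48, 56, 117, 171, 182, 180, 172, 156]
x 0 [84, 90, 96, 96, 96, 85, 60, 43, 36, 25, 26, 29, 31, 40, 88, 86, 77, 90, 92, 77, 90, 103, 78, 69, 68, 58, 49, 140, 176, 181, 180, 177, 155]
x 20 [104, 152, 141, 111, 96, 89, 71, 65, 87, 84, 83, 58, 51, 55, 59, 71, 75, 95, 120, 83, 82, 105, 117, 88, 68, 48, 54, 113, 175, 182, 181, 170, 156]
y -20 [181, 185, 185, 185, 183, 128, 52, 44, 25, 25, 31, 28, 28, 28, 28, 26, 29, 43, 50, 49, 47, 58, 81, 66, 77, 63, 60, 94, 97, 98, 98, 111, 201]
y 0 [176, 183, 184, 186, 185, 150, 80, 78, 77, 78, 107, 194, 211, 200, 112, 76, 77, 78, 78, 80, 80, 75, 74, 90, 123, 84, 54, 91, 96, 97, 97, 102, 124]
y 20 [179, 182, 184, 184, 180, 129, 69, 91, 113, 115, 113, 113, 114, 114, 111, 115, 103, 77, 101, 105, 107, 105, 103, 101, 93, 47, 54, 94, 106, 137, 169, 179, 160]
[-5.14738337e-01 -7.11797628e-03  2.12946407e-04]
[-5.14206579e-01  6.20474475e-03  2.02165549e-04]
```

Window edges measured at −41..+42 in x and −43..+42 in y about (561,129.4), so the estimate holds. Moving over it at height.

Request:
step_arm(linear=[[-0.02,0,0],[-0.07,-0.001,0],[-0.14,-0.002,0],[-0.22,-0.003,0],[-0.3,-0.004,0],[-0.38,-0.005,0],[-0.45,-0.005,0],[-0.5,-0.005,0],[-0.514,-0.005,0],[-0.514,-0.005,0],[-0.514,-0.005,0]], turn=[0,0,0,0,0,0,0,0,0,0,0])

```text
time_s: 17.85
ee_pos: [558.1, 130.4, 119.7]
ee_rot: [180.0, -0.0, 87.8]
force: [-0.7, -0.7, 0.4]
gripper_width: 0.6
gripper_force: 0.0
```

Request:
step_arm(linear=[[0,0,0.02],[0,0,0.05],[0,0,0.08],[0,0,0.11],[0,0,0.14],[0,0,0.16],[0,0,0.18],[0,0,0.19],[0,0,0.19]], turn=[0,0,0,0,0,0,0,0,0])

```text
time_s: 18.98
ee_pos: [558.0, 129.8, 62.6]
ee_rot: [-180.0, -0.0, 87.7]
force: [-0.5, -0.5, 0.2]
gripper_width: 0.9
gripper_force: 0.0
```

Request:
step_arm(linear=[[0,0,0.006],[0,0,0.012],[0,0,0.018],[0,0,0.024],[0,0,0.03],[0,0,0.036],[0,0,0.042],[0,0,0.048]], turn=[0,0,0,0,0,0,0,0])

```text
time_s: 19.98
ee_pos: [557.9, 129.8, 48.3]
ee_rot: [-180.0, -0.0, 87.7]
force: [-1.1, 0.2, 1.7]
gripper_width: 0.7
gripper_force: 0.8
```

Request:
step_arm(linear=[[0,0,0.005],[0,0,0.01],[0,0,0.015],[0,0,0.02],[0,0,0.025],[0,0,0.025]], turn=[0,0,0,0,0,0])

```text
time_s: 20.72
ee_pos: [557.9, 129.8, 40.8]
ee_rot: [-180.0, -0.0, 87.7]
force: [-0.4, 0.7, 1.8]
gripper_width: 0.7
gripper_force: 1.2
```

Request:
step_arm(linear=[[0,0,0.003],[0,0,0.006],[0,0,0.009],[0,0,0.01],[0,0,0.01]], turn=[0,0,0,0,0])

```text
time_s: 21.35
ee_pos: [558.0, 129.8, 37.8]
ee_rot: [-180.0, -0.0, 87.7]
force: [-1.5, -0.2, 1.7]
gripper_width: 0.7
gripper_force: 1.3
```

Request:
step_arm(linear=[[0,0,0.003],[0,0,0.005],[0,0,0.006],[0,0,0.006]], turn=[0,0,0,0])

```text
time_s: 21.85
ee_pos: [558.0, 129.8, 36.0]
ee_rot: [-180.0, -0.0, 87.7]
force: [-2.3, 0.9, 2.8]
gripper_width: 0.7
gripper_force: 1.4
```

Request:
step_arm(linear=[[0,0,0.002],[0,0,0.004],[0,0,0.005],[0,0,0.005]], turn=[0,0,0,0])

```text
time_s: 22.35
ee_pos: [558.1, 129.8, 34.5]
ee_rot: [180.0, -0.0, 87.7]
force: [-2.4, -0.2, 3.2]
gripper_width: 0.5
gripper_force: 1.5
```

Request:
step_arm(linear=[[0,0,0.002],[0,0,0.004],[0,0,0.004],[0,0,0.004]], turn=[0,0,0,0])

```text
time_s: 22.85
ee_pos: [558.1, 129.8, 34.0]
ee_rot: [180.0, -0.0, 87.7]
force: [-3.3, 0.2, 7.5]
gripper_width: 0.7
gripper_force: 3.7
```

Request:
step_arm(linear=[[0,0,0.002],[0,0,0.004],[0,0,0.004],[0,0,0.004]], turn=[0,0,0,0])

```text
time_s: 23.35
ee_pos: [558.2, 129.8, 33.7]
ee_rot: [179.9, -0.0, 87.7]
force: [-4.8, -1.1, 12.7]
gripper_width: 0.3
gripper_force: 6.6
```

Request:
step_arm(linear=[[0,0,-0.002],[0,0,-0.003],[0,0,-0.003],[0,0,-0.003]], turn=[0,0,0,0])

```text
time_s: 23.85
ee_pos: [558.1, 129.8, 34.0]
ee_rot: [180.0, -0.0, 87.7]
force: [-3.3, -0.8, 8.8]
gripper_width: 0.4
gripper_force: 4.4
```

```bash
python3 - <<'E'
from h import *
b,E,k=grab('scene','s7.png'); a=load('s6')[0]; a0=load('scene0')[0]
d=cv2.absdiff(a0,b).max(2)
# loose things: unchanged around their places?
for n,(x,y) in dict(driver=(270,285),reel=(366,218),tub=(428,245),fuses=(450,292),disp=(200,217)).items(): print(n,np.median(d[y-12:y+12,x-12:x+12]))
m=((b.min(2)>150)).astype(np.uint8)
print([onplane(E,k,p,40).round(0) for p in((305,245),(334,247))])
s=env.state();print(s['time_s'],s['ee_pos'],s['force'])
E
```

```text
driver 9.0
reel 101.0
tub 12.0
fuses 11.0
disp 34.0
[array([562., 279.,  40.]), array([589., 230.,  40.])]
23.9 [558.11769609 129.8332555   33.9711865 ] [-3.23202282 -1.12769251  7.45458719]
```

```bash
python3 - <<'E'
from h import *
b,_,_=grab('side','d7.png'); a=load('side0')[0]
for n,(x,y,w) in dict(reel=(256,248,22),disp=(285,385,40),driver=(370,300,25)).items():
    A,B=[i[y-w:y+w,x-w:x+w] for i in(a,b)]
    f=lambda i:cv2.Canny(i,60,150).astype(np.float32)
    r=cv2.phaseCorrelate(f(A),f(B)); print(n,np.median(cv2.absdiff(A,B)),r)
print(env.state()['force'])
E
```

```text
reel 5.0 ((0.5280948870690807, 0.4283514581643928), 0.9796962081061469)
disp 5.0 ((-0.016383023562852372, -0.05577265577554158), 0.9737723566591739)
driver 5.0 ((-0.16188817207575568, -0.15305430790802177), 0.9512883701324463)
[-3.52120699 -0.45507008  8.53253141]
```

Nothing loose has moved. The carriage is home and the lever is held at its stop, so I'm handing in.

```bash
python3 -c "
from workcell import env
print(env.job_done())"
```

```text
the job is handed in; nothing more can be done
None
```

Handed in at about 24 s: the carriage is pushed home against its stop, the lever is held down at its stop with about 8 N, there was no sign of touching the guard, and the camera checks show the loose items unmoved; a first push passed over the carriage because the tips sit about 22 mm higher than stated, so I lowered and repeated it.

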